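# Level the clip-on fridge shelf and prop it

### The arm

A 6-joint arm with a two-finger parallel gripper is mounted at the origin on the work surface. World frame = base frame: x ahead of the robot, y to its left, z up, the work surface at z = 0. Lengths are in m, angles in rad, forces in N, time in s.
With the tool pointing down it reaches from about 0.4 to 0.925 m from the base axis. Payload 3.4 kg.
Tool frame: the origin (TCP) lies on the centre line of the jaws, within the pads' length; the fingertips stand 19 mm ahead of it and the grasp point (between the pads) is the TCP (ctrl.tip_extent is the distance from the TCP to the fingertips, in m); z points along the fingers, y is the line along which they close (so a half turn about z gives the same grasp; the last joint's range is limited). The gripper opens to 85 mm and grips with 20 to 120 N. Pads are 22 mm wide; open, the fingers measure 114 mm over their backs; the gripper's body (76 mm by 85 mm) begins 54 mm behind the grasp point. The pads swing forward as they close: fully open they stand 13 mm farther back than shut.
Start: joints at [-1.393, 0.307, 1.506, -0, 1.328, -0.073], TCP at [0.143, -0.557, 0.212] pointing down, gripper open.
Joint ranges: [-3.12, 3.12], [-1.05, 2.28], [0.14, 2.33], [-1.42, 4.57], [0.1, 2.73], [-2.68, 2.68]. Speed limits (rad/s): [2.57, 2.57, 3.14, 3.14, 3.14, 3.14].

### API

Orientations are given as a rotation vector (axis times angle).
In Python, from workcell import ctrl gives the robot as it stands.
- The arm moves only by the tool jog_arm, never from a script. Its argument "rows" is a list of rows, each a list of 7 numbers: the shift along the tool's x, y, z in mm, then the turn, a rotation vector about the tool's x, y, z in degrees, then the gripper command: -1 is fully open, 1 is shut, values between are in proportion. In form: [[dx, dy, dz, rx, ry, rz, grip], ...]. A call has exactly 10 rows; each row is the pose to reach, as a shift and turn from the pose commanded when the call began, along the tool's axes at that moment; what a row does not reach only later rows make up. A row lasts 1/12 s, in which the tool goes at most 41.7 mm and 7.16 degrees, less where a joint would pass 70% of its speed; a pose out of reach is approached as far as the arm can. A call with a gripper value outside its range is refused whole. The fingers move at their own pace and stop on an object; the grip force is fixed at half the most. Time passes only in rows, so rows that repeat a pose let the fingers close, or fill a call up. It gives the time, the measured TCP pose, the force, the opening and the grip force at its end, in the units of the state.
- ctrl.observe(): the state, without advancing time (a new reading comes with each control period).
- ctrl.grab_frame(name): name is "side" or "top"; returns (picture, depth): 384x512x3 uint8, blue, green, red; 384x512 float32, m along the optical axis (not along the pixel's ray), 0 where there is no reading.
- ctrl.camera_info(name): a dict with "mtx" (3x3 intrinsics, pixels), "pose" (4x4, takes a point from camera to world coordinates). Camera axes: x right, y down, z forward; pixel columns grow to the right and rows downward; lengths in m; the calibration is good to about 2 mm. A picture is of the moment at which its call begins. camera_info takes no time and is no camera call.
- ctrl.finish_job(): hands the job in; it is judged then, once.
Trained networks look in the newest picture that a camera, given by its name, has taken for a name from the list of things; names that differ only in an ending like _2 or _b are one class to them, and where a whole thing is asked for, a point or a joint stands for the part that bears it (a point fixed in the world has none). Each returns a list of dicts, best first, with "conf" (0 to 1); they miss things now and then, are a little off and sometimes report something else, mostly with a low value. They report only what shows in the picture. A call takes as long as a camera call. They do not tell look-alikes from the thing itself.
- ctrl.find_in(camera, label): "xyz" ([x, y, z] in m, in world coordinates, good to about 4 mm: the middle of the surface that is visible of it).
- ctrl.spot_point(camera, label): "xyz" ([x, y, z] in m, in world coordinates, good to about 4 mm: a listed point, or the origin of a listed thing).
The state is a dict: "clock": time; "joint_positions": joint angles; "qd": joint speeds; "tau": joint torques, N m; "tcp_pos": TCP position; "tcp_rot": TCP orientation; "wrist_force": force on the tool from outside, world axes, zero at the start; "wrist_torque": the same for the moment, N m; "finger_gap": finger opening in m; "gripper_force": force on a finger pad.
Only numpy, scipy, OpenCV 4.12 (cv2) and the standard library are available. Lean on these libraries where they do the work, as an engineer would, in place of code of your own. Each camera call takes 0.05 s, during which the arm holds its last target. There are 200 camera calls.

### The job

The clip-on shelf on the side of the fridge droops towards its front. Turn its black wing knob until the shelf sits level by its bull's-eye bubble; then push the prop leg gently down by its T-handle until its foot stands on the cork coaster, and swing the red clamp lever fully over to lock the leg, keeping the shelf level. Leave the other things where they are.

Things in the scene. Friction and masses are not known exactly. Their poses are not given: they have to be found in the camera images.
- board: Pale oak shelf board, 186 deep x 420 long x 18 mm, hinged along its back edge at the fridge; top about 145 mm above the worktop when level. Origin on the hinge line, mid-length, at the board's underside; x points from front edge to hinge edge (to the fridge), y along the board, z normal to it (vertical = level). At the start the front edge hangs 0.02 to 0.1 rad low.
- shelf_back (a point): point on the board's top face at the middle of its length, 5 mm in front of the hinge line
- shelf_front (a point): point on the board's top face at the middle of its front edge, 185 mm in front of shelf_back
- tilt_knob: Black wing knob on the board near one end, 70 mm from the hinge line: bar 62 long (y), 15 thick (x), 12 to 44 mm above the board, on a hub 36 mm across, 12 high. Origin on its axis (z, normal to the board) at the board's top. Turned anticlockwise seen from above it raises the front edge, 0.0227 rad of shelf per rad of knob. Stays where left (0.12 N m). Needs 0.9 to 4.2 rad, mostly several grasps.
- knob_grip (a point): centre of the knob's bar on its axis, 31 mm above the board's top face: where to grip
- level_centre (a point): centre of the round bull's-eye level (black case 62 mm across, 9 mm high, green face with a dark ring 19 mm across inside) on the board near its front edge, 10 mm above the board
- bubble (a point): centre of the pale bubble (15 mm across) of the bull's-eye level: it moves to the high side, 2 mm per 0.01 rad of slope; the shelf is level when it lies inside the ring
- leg_grip (a point): Centre of the black T-handle (64 mm long parallel to the front edge, 18 wide, 18 high) on the prop leg: a rod 16 mm thick, 205 mm from foot to here, sliding normal to the board through the grey block on the front edge; 3 N friction, stays at any height. At the start the foot hangs 10 to 60 mm over the coaster; when it stands on it this point is about 68 mm above the board's top.
- leg_foot (a point): centre of the underside of the prop leg's black rubber foot (28 mm across)
- coaster: Loose cork coaster on the worktop under the prop leg, 100 mm across, 8 mm thick; origin at the centre of its underside. The foot must stand on it; it need not be moved
- clamp_lever (a joint): Angle of the red cam lever that clamps the leg, about a vertical pivot 26 mm behind the leg: 0 = open (pointing to the hinge edge), grows anticlockwise as seen from above to its end stop at 1.3 rad = locked (nearly along the front edge). Starts at 0 to 0.2; it stays where it is left, about 0.15 N m of friction
- lever_grip (a point): point on the axis of the lever's upright round end post (16 mm thick, its top 13 mm above this point; the flat lever bar, 14 mm wide, has its top 26 mm below this point), 57 mm above the board's top face and 90 mm from the pivot
- lever_pivot (a point): point on the lever's pivot axis at the same height as lever_grip
- lunch_box: Pink plastic lunch box with hinged lid, 124 x 174 x 64 mm, on the worktop; origin at the centre of its underside; leave it alone
- bottle: Green glass bottle with cork stopper, 72 mm across, 245 mm tall, on the worktop; origin at the centre of its underside; leave it alone
- mug: Blue mug, 80 mm across, 95 mm tall, on the worktop; origin at the centre of its underside; leave it alone
- jam_jar: Amber jam jar with red cap, 72 mm across, 100 mm tall, on the worktop; origin at the centre of its underside; leave it alone
- teaspoon: Metal teaspoon, 140 mm long, lying on the worktop; origin near the middle of its length; leave it alone
- saucer: White ceramic saucer, 136 mm across, 18 mm high, standing on the shelf board at the end away from the knob; origin at the centre of its underside; leave it alone (it rides up with the board)
Not all that is in view belongs to the job. Of the things that look like the coaster, the smaller one is meant.

How it is judged:
On the way, in this order (a step that is already met when the one before it is completed fails the run):
1. the shelf sits level (angle between board's own z axis and vertical below 0.01 rad), for 0.4 s.
2. the prop leg's foot stands on the coaster, shelf level (angle between board's own z axis and vertical below 0.01 rad and contact force between prop_leg and coaster above 1 N and z of leg_foot in the frame of coaster below 0.0095 m and horizontal distance between leg_foot and coaster below 0.045 m), for 0.1 s.
3. the clamp lever is swung over with the foot on the coaster and the shelf level (angle between board's own z axis and vertical below 0.01 rad and value of joint clamp_lever above 1.15 rad and z of leg_foot in the frame of coaster below 0.0095 m and horizontal distance between leg_foot and coaster below 0.045 m), for 0.2 s.
At the end, for the whole second after the job is handed in: The shelf board is level within 0.010 rad (about 0.6 degrees), the prop leg's foot stands on the coaster (no gap over 1.5 mm, within 45 mm of its centre) and is at rest, and the clamp lever is swung to at least 1.15 of its 1.3 rad (all of step 3 and linear speed of prop_leg below 0.01 m/s); the robot touches nothing.
It fails at once if the prop leg is rammed onto the coaster with more than 90 N (contact force between prop_leg and coaster above 90 N).
It fails at once if the coaster is shoved more than 25 mm (distance of coaster from where it was at the start of the episode above 0.025 m).
It fails at once if the lunch box, bottle, mug, jam jar or teaspoon is moved more than 30 mm (distance of any of lunch_box, bottle, mug, jam_jar, teaspoon from where it was at the start of the episode above 0.03 m).
It fails at once if the saucer is shifted more than 40 mm (distance of saucer from where it was at the start of the episode above 0.04 m).
It fails at once if the bottle is tipped (angle between bottle's own z axis and vertical above 0.3 rad).
It also fails if it takes over 72 s, if anything falls off the work surface, if the arm or the gripper's body presses on something with over 40 N, if the wrist force passes 120 N, or if a joint passes its speed limit or range.

## Working session

There is one attempt and no reset: what is moved stays moved. The work goes in short steps, Python scripts to look and compute and a tool call to move; the robot and the scene stay as the last step left them, time stands still between calls to the robot, and variables do not carry over. Pictures are saved under pics/ and viewed, at most 10 in all, crops included, and the job is handed in when it is done.

Besides the shell and the picture viewer there is one more tool, called after ">>>" by a JSON object that holds its "op" and its "data". jog_arm: Moves the arm, as the interface text tells. Its arguments: {"type":"object","properties":{"rows":{"type":"array","items":{"type":"array","items":{"type":"number"}}}},"required":["rows"]}

```bash
mkdir -p pics; cat > h.py <<'E'
import numpy as np, cv2
from scipy.spatial.transform import Rotation as R
from workcell import ctrl
def look(n):
    return ctrl.grab_frame(n)
def pts(cam,labels):
    for l in labels:
        r=ctrl.spot_point(cam,l)
        print(cam,l,[(np.round(d['xyz'],4).tolist(),round(d['conf'],2)) for d in r[:3]])
def proj(cam,p):
    c=ctrl.camera_info(cam);q=np.linalg.inv(c['pose'])@np.r_[p,1];u=c['mtx']@q[:3];return u[:2]/u[2]
def delta(p,rot=None):
    s=ctrl.observe();Rt=R.from_rotvec(s['tcp_rot'])
    print('shift mm',np.round(Rt.inv().apply(np.array(p)-s['tcp_pos'])*1000,1), 'clock',s['clock'])
    if rot is not None: print('turn deg',np.round(np.degrees((Rt.inv()*rot).as_rotvec()),1))
E
python3 - <<'E'
from h import *
for n in ['top','side']:
    im,d=look(n);cv2.imwrite(f'pics/{n}0.png',im)
    c=ctrl.camera_info(n);print(n,np.round(c['pose'],3).tolist())
    pts(n,['board','shelf_front','shelf_back','knob_grip','tilt_knob','level_centre','bubble','leg_grip','leg_foot','coaster','lever_grip','lever_pivot','saucer','bottle','mug','jam_jar','lunch_box'])
s=ctrl.observe();print(s['clock'],s['tcp_pos'],R.from_rotvec(s['tcp_rot']).as_matrix().round(3))
E
```

```text
top [[-0.016, -0.989, 0.145, 0.399], [-1.0, 0.019, 0.022, 0.04], [-0.024, -0.145, -0.989, 1.274], [0.0, 0.0, 0.0, 1.0]]
top board [([0.5989, 0.3416, 0.129], 0.79)]
top shelf_front [([0.61, 0.1506, 0.1318], 0.94), ([0.4538, -0.0162, -0.0027], 0.72), ([0.4825, -0.191, 0.0045], 0.29)]
top shelf_back [([0.6015, 0.3309, 0.1399], 0.75)]
top knob_grip [([0.4547, 0.2585, 0.1683], 0.62)]
top tilt_knob [([0.4509, 0.2592, 0.1387], 0.5), ([0.3892, -0.2216, 0.0025], 0.29), ([0.7158, 0.0079, -0.0003], 0.23)]
top level_centre [([0.4792, 0.175, 0.1421], 0.94), ([0.6181, 0.1225, 0.001], 0.43), ([0.6038, 0.3297, 0.1421], 0.4)]
top bubble [([0.4792, 0.1905, 0.1457], 0.56)]
top leg_grip [([0.6316, 0.1169, 0.2592], 0.63)]
top leg_foot []
top coaster [([0.6182, 0.1211, -0.0015], 0.87), ([0.6291, -0.0996, -0.0051], 0.63)]
top lever_grip [([0.6106, 0.2384, 0.1949], 0.55)]
top lever_pivot [([0.6299, 0.1545, 0.1866], 0.49)]
top saucer [([0.7131, 0.2561, 0.1429], 0.67)]
top bottle [([0.6289, -0.2536, -0.0055], 0.91)]
top mug [([0.4844, -0.1872, -0.0], 0.61)]
top jam_jar [([0.3871, -0.2196, 0.0014], 0.92)]
top 
[... 583 characters left out ...]
eg_grip [([0.6322, 0.1202, 0.2621], 0.73), ([0.4529, -0.0173, 0.0032], 0.45)]
side leg_foot [([0.4541, 0.2596, 0.138], 0.57)]
side coaster [([0.6302, -0.1032, 0.0027], 0.82), ([0.6064, 0.1468, 0.1322], 0.24)]
side lever_grip [([0.6138, 0.2351, 0.1906], 0.59), ([0.6309, 0.1473, 0.1923], 0.18)]
side lever_pivot [([0.6304, 0.1491, 0.1908], 0.72), ([0.6153, 0.2329, 0.1912], 0.66)]
side saucer [([0.7185, 0.2586, 0.1366], 0.59)]
side bottle []
side mug [([0.4816, -0.1941, -0.002], 0.75)]
side jam_jar [([0.388, -0.2192, -0.0022], 0.94)]
side lunch_box [([0.4508, -0.0194, 0.0037], 0.7)]
1.8 [ 0.1432335  -0.55688564  0.21207503] [[ 0.968  0.249  0.   ]
 [ 0.249 -0.968  0.   ]
 [ 0.    -0.    -1.   ]]
```

View pics/top0.png

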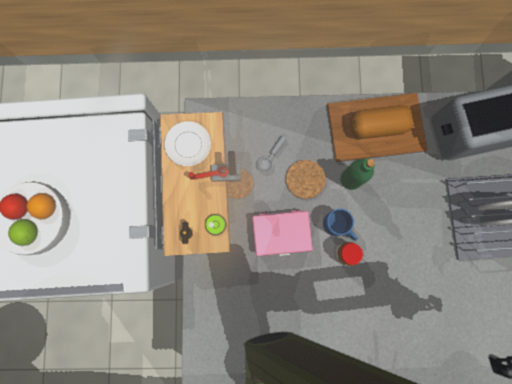

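View pics/side0.png

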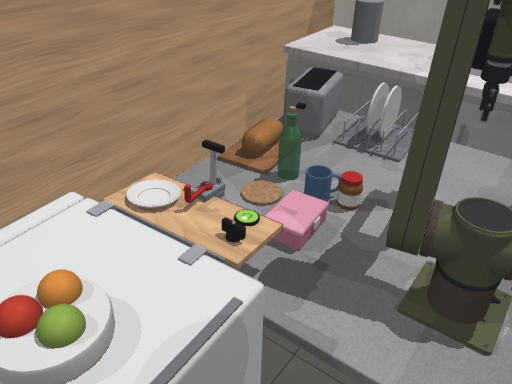

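```bash
cat >> h.py <<'E'
def cloud(cam,d):
    c=ctrl.camera_info(cam);v,u=np.mgrid[:384,:512];K=c['mtx']
    p=np.stack([(u-K[0,2])/K[0,0]*d,(v-K[1,2])/K[1,1]*d,d],-1)
    return p@c['pose'][:3,:3].T+c['pose'][:3,3]
def tilt(cam='top'):
    im,d=look(cam);P=cloud(cam,d).reshape(-1,3)
    m=(d.ravel()>0)&(P[:,0]>.43)&(P[:,0]<.78)&(P[:,1]>.165)&(P[:,1]<.325)&(P[:,2]>.115)&(P[:,2]<.16)
    Q=P[m]
    for _ in range(8):
        A=np.c_[Q[:,0]-.6,Q[:,1]-.33,np.ones(len(Q))];s=np.linalg.lstsq(A,Q[:,2],rcond=None)[0]
        r=Q[:,2]-A@s;Q=Q[abs(r)<max(.0012,1.5*r.std())]
    print(cam,'slope x,y,z@hinge',s.round(4),len(Q)); return im,d,P
def bubble(im):
    hsv=cv2.cvtColor(im,cv2.COLOR_BGR2HSV)
E
python3 - <<'E'
from h import *
im,d,P=tilt('top')
Pm=P.reshape(384,512,3)
for n,(u,v) in dict(fridge=(100,180),fr2=(140,220),fr3=(150,190),front=(226,190),table=(300,300),hinge=(138,236)).items(): print(n,Pm[v,u].round(3))
cv2.imwrite('pics/topc.png',cv2.resize(im[110:265,155:335],None,fx=4,fy=3.8,interpolation=cv2.INTER_CUBIC))
tilt('side')
print(proj('top',[.618,.121,.008]))
E
```

```text
top slope x,y,z@hinge [0.0061 0.0628 0.1444] 1868
fridge [0.607 0.504 0.174]
fr2 [0.491 0.386 0.174]
fr3 [0.581 0.37  0.139]
front [0.578 0.148 0.131]
table [ 0.246 -0.07  -0.002]
hinge [0.446 0.389 0.178]
side slope x,y,z@hinge [0.0013 0.0564 0.1453] 2118
[237.77019304 183.5567316 ]
```

View pics/topc.png

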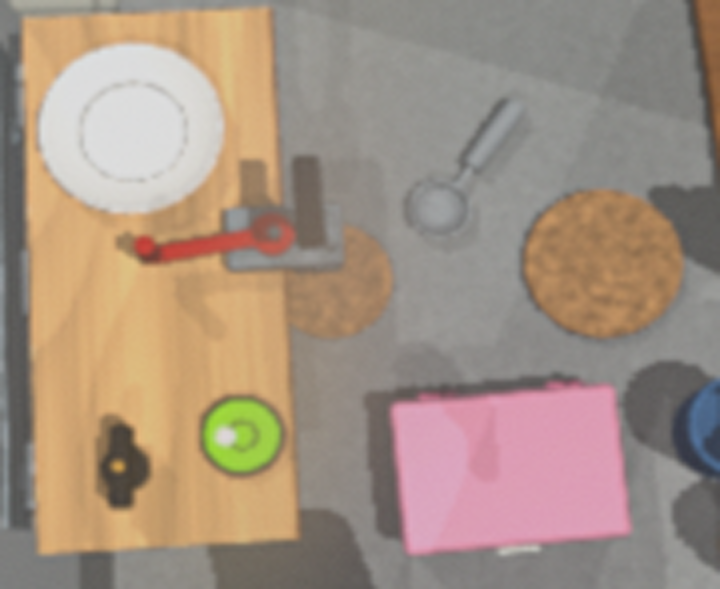

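The two cork discs are at full-picture (237,184), under the leg, and (306,179). The first is smaller and lies under the prop leg, so it is the coaster meant. The crop confirms this. The wing knob is at (185,232) with its bar along the board, and the bubble sits about 13 mm towards the hinge, giving a droop of about 0.06 rad and about 2.6 rad of knob.

```bash
python3 - <<'E'
from h import *
t=R.from_euler('z',.02)*R.from_matrix(np.diag([1,-1,-1]))
for p in ([.40,-.36,.30],[.48,-.1,.30],[.455,.12,.28],[.453,.2595,.24],[.453,.2595,.169]): delta(p,t)
E
```

```text
shift mm [ 297.7 -126.7  -87.9] clock 1.9
turn deg [ 0.  -0.  13.3]
shift mm [ 440.  -358.6  -87.9] clock 1.9
turn deg [ 0.  -0.  13.3]
shift mm [ 470.6 -577.9  -67.9] clock 1.9
turn deg [ 0.  -0.  13.3]
shift mm [ 503.4 -713.5  -27.9] clock 1.9
turn deg [ 0.  -0.  13.3]
shift mm [ 503.4 -713.5   43.1] clock 1.9
turn deg [ 0.  -0.  13.3]
```

>>> {"op": "jog_arm", "data": {"rows": [[40,-17,-40,0,0,3,-0.1],[75,-32,-80,0,0,6,-0.1],[112,-48,-88,0,0,9,-0.1],[150,-64,-88,0,0,13,-0.1],[188,-80,-88,0,0,13,-0.1],[225,-96,-88,0,0,13,-0.1],[262,-111,-88,0,0,13,-0.1],[298,-127,-88,0,0,13.3,-0.1],[318,-160,-88,0,0,13.3,-0.1],[338,-194,-88,0,0,13.3,-0.1]]}}

```text
clock: 2.73
tcp_pos: [0.421, -0.2943, 0.2999]
tcp_rot: [3.141, 0.031, 0.002]
wrist_force: [1.1, -0.4, 0.6]
finger_gap: 0.0469
gripper_force: 0.0
```

```bash
python3 - <<'E'
from h import *
t=R.from_euler('z',.02)*R.from_matrix(np.diag([1,-1,-1]))
for p in ([.48,-.1,.30],[.453,.2595,.30]): delta(p,t)
print(ctrl.observe()['joint_positions'])
E
```

```text
shift mm [ 6.290e+01 -1.931e+02 -1.000e-01] clock 2.7333
turn deg [ 0.  -0.1 -0. ]
shift mm [ 4.310e+01 -5.531e+02 -3.000e-01] clock 2.7333
turn deg [ 0.  -0.1 -0. ]
[-6.92740273e-01  1.61816590e-01  1.48359819e+00  4.63996129e-04
  1.49500058e+00  8.58076932e-01]
```

>>> {"op": "jog_arm", "data": {"rows": [[20,-36,0,0,0,0,-0.1],[40,-72,0,0,0,0,-0.1],[60,-110,0,0,0,0,-0.1],[60,-150,0,0,0,0,-0.1],[60,-190,0,0,0,0,-0.1],[58,-230,0,0,0,0,-0.1],[56,-270,0,0,0,0,-0.1],[54,-310,0,0,0,0,-0.1],[52,-350,0,0,0,0,-0.1],[50,-388,0,0,0,0,-0.1]]}}

```text
clock: 3.57
tcp_pos: [0.4604, 0.0957, 0.3004]
tcp_rot: [-3.141, -0.031, -0.001]
wrist_force: [0.2, -0.2, 0.1]
finger_gap: 0.0469
gripper_force: 0.0
```

>>> {"op": "jog_arm", "data": {"rows": [[-2,-35,0,0,0,0,-0.1],[-4,-70,0,0,0,0,-0.1],[-6,-105,0,0,0,0,-0.1],[-7,-135,5,0,0,0,-0.1],[-8,-156,20,0,0,0,-0.1],[-8,-156,40,0,0,0,-0.1],[-8,-156,60,0,0,0,-0.1],[-8,-156,75,0,0,0,-0.1],[-8,-156,75,0,0,0,-0.1],[-8,-156,75,0,0,0,-0.1]]}}

```text
clock: 4.4
tcp_pos: [0.4493, 0.2492, 0.2246]
tcp_rot: [3.141, 0.031, -0.003]
wrist_force: [0.8, -0.3, -0.1]
finger_gap: 0.0472
gripper_force: 0.0
```

```bash
python3 - <<'E'
from h import *
t=R.from_euler('z',.02)*R.from_matrix(np.diag([1,-1,-1]))
delta([.453,.2595,.169],t)
print(ctrl.observe()['joint_positions'])
im,d=look('side');pts('side',['knob_grip','tilt_knob'])
cv2.imwrite('pics/s1.png',cv2.resize(im[60:300,150:400],None,fx=2.4,fy=2.4))
E
```

```text
shift mm [  4.  -10.2  55.6] clock 4.4
turn deg [ 0.   0.1 -0. ]
[ 4.24260668e-01  2.12571967e-01  1.60898713e+00 -2.14453647e-05
  1.32206367e+00  1.97526961e+00]
side knob_grip [([0.4533, 0.2597, 0.1696], 0.92)]
side tilt_knob [([0.4541, 0.2608, 0.1372], 0.74)]
```

View pics/s1.png

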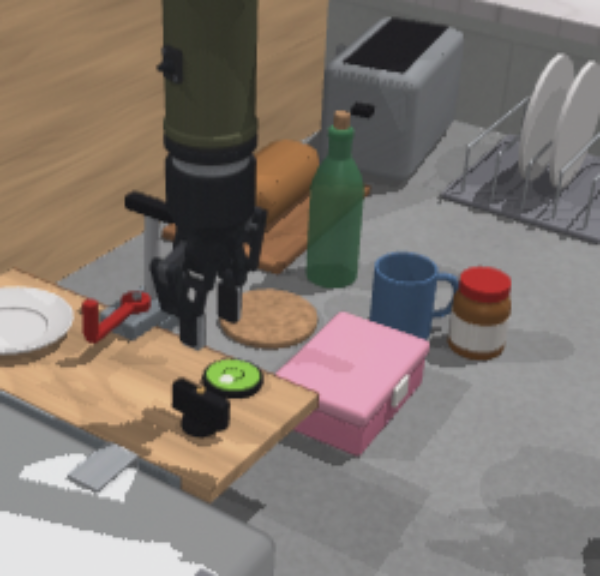

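>>> {"op": "jog_arm", "data": {"rows": [[4,-10,10,0,0,0,-0.1],[4,-10,20,0,0,0,-0.1],[4,-10,30,0,0,0,-0.1],[4,-10,40,0,0,0,-0.1],[4,-10,50,0,0,0,-0.1],[4,-10,55,0,0,0,-0.1],[4,-10,55,0,0,0,-0.1],[4,-10,55,0,0,0,-0.1],[4,-10,55,0,0,0,-0.1],[4,-10,55,0,0,0,-0.1]]}}

```text
clock: 5.38
tcp_pos: [0.4542, 0.2597, 0.1707]
tcp_rot: [-3.141, -0.031, -0.002]
wrist_force: [0.6, -0.3, -0.1]
finger_gap: 0.0471
gripper_force: 0.0
```

>>> {"op": "jog_arm", "data": {"rows": [[0,0,0,0,0,0,1],[0,0,0,0,0,0,1],[0,0,0,0,0,0,1],[0,0,0,0,0,0,1],[0,0,0,0,0,0,1],[0,0,0,0,0,0,1],[0,0,0,0,0,0,1],[0,0,0,0,0,0,1],[0,0,0,0,0,0,1],[0,0,0,0,0,0,1]]}}

```text
clock: 6.22
tcp_pos: [0.4537, 0.2595, 0.1701]
tcp_rot: [3.141, 0.031, -0.0]
wrist_force: [-0.7, -0.2, 1.0]
finger_gap: -0.0
gripper_force: 0.0
```

```bash
python3 - <<'E'
from h import *
print(ctrl.observe(), ctrl.tip_extent)
im,d=look('side')
it,dt=look('top')
print(proj('side',ctrl.observe()['tcp_pos']),proj('top',ctrl.observe()['tcp_pos']))
a=cv2.resize(im[150:270,170:310],(560,480));b=cv2.resize(it[180:300,130:270],(480,411))
o=np.zeros((480,790,3),np.uint8);o[:,:560]=a;o[:230,560:]=cv2.resize(it[190:260,150:220],(230,230))
cv2.imwrite('pics/s2.png',o)
E
```

```text
{'clock': 6.2167, 'joint_positions': array([ 4.38780532e-01,  2.71754092e-01,  1.67490121e+00, -2.05232853e-05,
        1.19505690e+00,  1.98988958e+00]), 'qd': array([ 8.40570975e-04, -1.00612423e-03, -3.40099931e-04,  8.98529175e-04,
        9.54999810e-05,  6.31417261e-04]), 'tau': array([-3.20963940e-03, -4.14214611e+01, -2.31808430e+01, -3.73676130e-04,
        1.29764576e-03, -4.37839708e-05]), 'tcp_pos': array([0.45365028, 0.25950196, 0.17007535]), 'tcp_rot': array([ 3.14137325e+00,  3.09353726e-02, -1.58296056e-04]), 'wrist_force': array([-0.72692276, -0.23416006,  0.99824286]), 'wrist_torque': array([-0.0174199 , -0.03736465,  0.01956318]), 'gripper_force': 0.0, 'finger_gap': -4.7097332986653936e-05} 0.019
[234.05049106 228.07962152] [185.09552059 232.61890529]
```

View pics/s2.png

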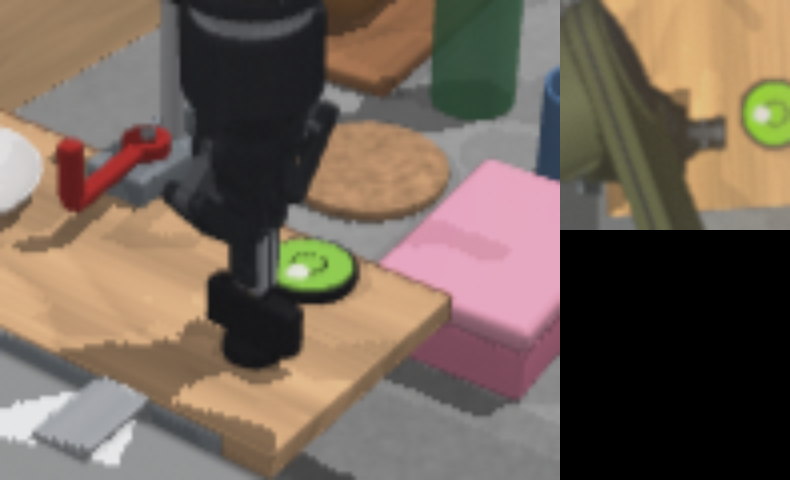

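```bash
python3 - <<'E'
from h import *
im,d=look('side');P=cloud('side',d)
for v in range(194,244,3): print(v,[(u,P[v,u].round(3).tolist(),im[v,u].tolist()) for u in (231,236)])
E
```

```text
194 [(231, [0.444, 0.28, 0.277], [33, 30, 29]), (236, [0.439, 0.27, 0.274], [33, 30, 29])]
197 [(231, [0.447, 0.278, 0.267], [31, 28, 28]), (236, [0.438, 0.272, 0.268], [32, 30, 29])]
200 [(231, [0.45, 0.274, 0.256], [30, 29, 27]), (236, [0.439, 0.271, 0.259], [33, 29, 28])]
203 [(231, [0.456, 0.267, 0.242], [31, 28, 28]), (236, [0.444, 0.264, 0.245], [36, 33, 32])]
206 [(231, [0.449, 0.276, 0.242], [33, 30, 29]), (236, [0.443, 0.265, 0.239], [38, 35, 33])]
209 [(231, [0.441, 0.285, 0.243], [32, 29, 28]), (236, [0.444, 0.264, 0.23], [79, 75, 73])]
212 [(231, [0.45, 0.274, 0.224], [31, 30, 29]), (236, [0.444, 0.265, 0.222], [108, 105, 103])]
215 [(231, [0.45, 0.274, 0.217], [32, 29, 29]), (236, [0.446, 0.261, 0.211], [109, 106, 104])]
218 [(231, [0.45, 0.274, 0.208], [35, 31, 31]), (236, [0.444, 0.264, 0.206], [108, 106, 103])]
221 [(231, [0.452, 0.271, 0.198], [41, 39, 38]), (236, [0.444, 0.264, 0.197], [108, 105, 103])]
224 [(231, [0.458, 0.265, 0.183], [30, 27, 29]), (236, [0.447, 0.261, 0.185], [25, 22, 23])]
227 [(231, [0.457, 0.267, 0.176], [25, 24, 23]), (236, [0.444, 0.265, 0.181], [29, 27, 28])]
230 [(231, [0.456, 0.267, 0.168], [25, 24, 24]), (236, [0.444, 0.265, 0.173], [25, 23, 24])]
233 [(231, [0.455, 0.268, 0.161], [25, 23, 23]), (236, [0.442, 0.268, 0.167], [24, 21, 21])]
236 [(231, [0.455, 0.27, 0.153], [27, 24, 25]), (236, [0.441, 0.268, 0.159], [26, 24, 24])]
239 [(231, [0.449, 0.276, 0.152], [27, 25, 25]), (236, [0.441, 0.268, 0.15], [25, 22, 24])]
242 [(231, [0.451, 0.274, 0.141], [66, 85, 105]), (236, [0.441, 0.269, 0.142], [67, 86, 106])]
```

>>> {"op": "jog_arm", "data": {"rows": [[0,0,-15,0,0,0,1],[0,0,-30,0,0,0,1],[0,0,-40,0,0,0,1],[0,0,-40,0,0,0,1],[0,0,-40,0,0,0,1],[0,0,-40,0,0,0,1],[0,0,-40,0,0,0,1],[0,0,-40,0,0,0,1],[0,0,-40,0,0,0,1],[0,0,-40,0,0,0,1]]}}

```text
clock: 7.2
tcp_pos: [0.4535, 0.2594, 0.2096]
tcp_rot: [3.141, 0.031, -0.001]
wrist_force: [0.4, 0.9, 1.1]
finger_gap: -0.0001
gripper_force: 0.0
```

```bash
python3 - <<'E'
from h import *
im,d=look('side');P=cloud('side',d);s=ctrl.observe();print(s['tcp_pos'],s['finger_gap'])
t=s['tcp_pos'];print(proj('side',t),proj('side',t-[0,0,.019]))
m=(d>0)&(abs(P[...,0]-t[0])<.014)&(abs(P[...,1]-t[1])<.022)&(P[...,2]>.14)
h,e=np.histogram(P[m][:,2],np.arange(.14,.30,.005));print([(round(a,3),int(n)) for a,n in zip(e,h)])
pts('side',['knob_grip'])
cv2.imwrite('pics/s3.png',cv2.resize(im[130:270,160:320],(640,560)))
E
```

```text
[0.45354075 0.25946329 0.20975565] -0.00016761451848474143
[233.99531217 213.789421  ] [234.05024576 220.70997316]
[(np.float64(0.14), 27), (np.float64(0.145), 17), (np.float64(0.15), 46), (np.float64(0.155), 15), (np.float64(0.16), 21), (np.float64(0.165), 16), (np.float64(0.17), 20), (np.float64(0.175), 20), (np.float64(0.18), 36), (np.float64(0.185), 25), (np.float64(0.19), 0), (np.float64(0.195), 0), (np.float64(0.2), 0), (np.float64(0.205), 0), (np.float64(0.21), 0), (np.float64(0.215), 0), (np.float64(0.22), 0), (np.float64(0.225), 1), (np.float64(0.23), 8), (np.float64(0.235), 15), (np.float64(0.24), 28), (np.float64(0.245), 23), (np.float64(0.25), 25), (np.float64(0.255), 26), (np.float64(0.26), 20), (np.float64(0.265), 18), (np.float64(0.27), 15), (np.float64(0.275), 24), (np.float64(0.28), 34), (np.float64(0.285), 26), (np.float64(0.29), 15)]
side knob_grip [([0.4558, 0.2627, 0.1693], 0.56), ([0.6033, 0.147, 0.1341], 0.41), ([0.3873, -0.2229, -0.0041], 0.16)]
```

View pics/s3.png

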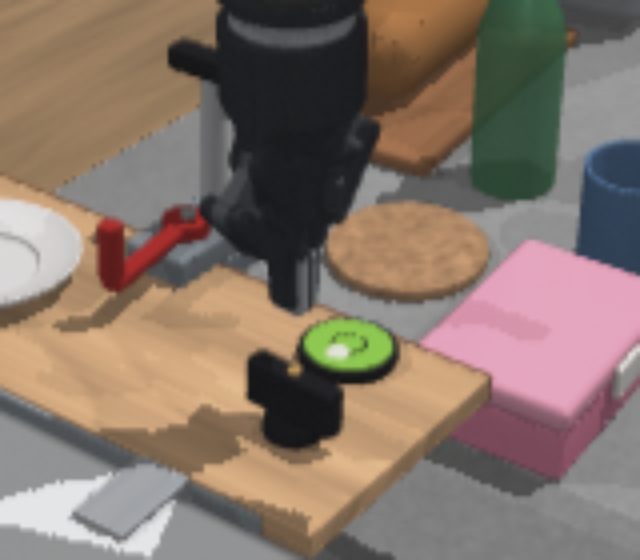

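The picture shows the shut fingertips at about crop (300,308). Depth puts them at z 0.228, although the TCP reads 0.210, so the tips stand 19 mm behind the reported TCP. They should be 19 mm ahead of it, so from here I command z 38 mm lower.

>>> {"op": "jog_arm", "data": {"rows": [[0,0,0,0,0,0,-0.1],[0,0,0,0,0,0,-0.1],[0,0,0,0,0,0,-0.1],[0,0,10,0,0,0,-0.1],[0,0,25,0,0,0,-0.1],[0,0,40,0,0,0,-0.1],[0,0,55,0,0,0,-0.1],[0,0,67,0,0,0,-0.1],[0,0,77,0,0,0,-0.1],[0,0,77,0,0,0,-0.1]]}}

```text
clock: 8.13
tcp_pos: [0.4519, 0.2587, 0.1306]
tcp_rot: [3.139, 0.031, -0.007]
wrist_force: [-0.5, 0.5, 0.5]
finger_gap: 0.047
gripper_force: 0.0
```

>>> {"op": "jog_arm", "data": {"rows": [[0,0,0,0,0,0,-0.1],[0,0,0,0,0,0,1],[0,0,0,0,0,0,1],[0,0,0,0,0,0,1],[0,0,0,0,0,0,1],[0,0,0,0,0,0,1],[0,0,0,0,0,0,1],[0,0,0,0,0,0,1],[0,0,0,0,0,0,1],[0,0,0,0,0,0,1]]}}

```text
clock: 8.97
tcp_pos: [0.4543, 0.2591, 0.1342]
tcp_rot: [-3.141, -0.03, -0.003]
wrist_force: [0.2, -4.9, 3.6]
finger_gap: 0.0145
gripper_force: 58.0
```

>>> {"op": "jog_arm", "data": {"rows": [[0,0,0,0,0,-6,1],[0,0,0,0,0,-13,1],[0,0,-0.5,0,0,-20,1],[0,0,-0.5,0,0,-27,1],[0,0,-1,0,0,-34,1],[0,-0.5,-1,0,0,-41,1],[0,-0.5,-1,0,0,-48,1],[0,-1,-1.5,0,0,-55,1],[0,-1,-2,0,0,-60,1],[0,-1,-2,0,0,-60,1]]}}

```text
clock: 9.8
tcp_pos: [0.4546, 0.2599, 0.136]
tcp_rot: [2.701, 1.601, 0.003]
wrist_force: [0.4, -4.2, 3.4]
finger_gap: 0.014
gripper_force: 58.7
```

```bash
python3 - <<'E'
from h import *
tilt('side');tilt('top')
s=ctrl.observe();print(s['joint_positions'],s['wrist_force'],s['wrist_torque'])
E
```

```text
side slope x,y,z@hinge [0.0033 0.0321 0.1454] 2058
top slope x,y,z@hinge [0.01   0.0373 0.1445] 1609
[ 4.39715533e-01  3.07582434e-01  1.72060847e+00 -1.59510102e-03
  1.11168271e+00  9.45273939e-01] [ 1.26396009 -5.86782004  3.14356921] [-0.10686846  0.03552167  0.10495043]
```

>>> {"op": "jog_arm", "data": {"rows": [[0,0,0,0,0,-6,1],[0,0,0,0,0,-13,1],[0,0,-0.5,0,0,-20,1],[0,0,-0.5,0,0,-27,1],[0,0,-1,0,0,-34,1],[0.5,-0.3,-1,0,0,-41,1],[0.5,-0.3,-1,0,0,-48,1],[0.9,-0.5,-1.5,0,0,-55,1],[0.9,-0.5,-2,0,0,-60,1],[0.9,-0.5,-2,0,0,-60,1]]}}

```text
clock: 10.73
tcp_pos: [0.4551, 0.261, 0.1377]
tcp_rot: [1.541, 2.734, 0.001]
wrist_force: [2.1, -4.5, -0.1]
finger_gap: 0.0143
gripper_force: 58.7
```

```bash
python3 - <<'E'
from h import *
im,d,_=tilt('side');it,_,_=tilt('top')
pts('side',['level_centre','bubble']);pts('top',['level_centre','bubble'])
c=proj('side',[.477,.177,.15]).astype(int);k=proj('top',[.477,.177,.15]).astype(int)
f=lambda i,c:cv2.resize(i[c[1]-22:c[1]+22,c[0]-22:c[0]+22],(390,390),interpolation=cv2.INTER_CUBIC)
cv2.imwrite('pics/b1.png',np.hstack([f(im,c),f(it,k)]))
E
```

```text
side slope x,y,z@hinge [0.0032 0.0094 0.1456] 1976
top slope x,y,z@hinge [0.0097 0.0164 0.145 ] 1481
side level_centre [([0.4766, 0.176, 0.1529], 0.94)]
side bubble [([0.391, -0.2192, -0.0019], 0.21)]
top level_centre [([0.4779, 0.1761, 0.1478], 0.96)]
top bubble [([0.4549, -0.0153, -0.005], 0.71), ([0.4811, 0.1805, 0.1496], 0.52), ([0.5998, 0.3409, 0.1268], 0.41)]
```

View pics/b1.png

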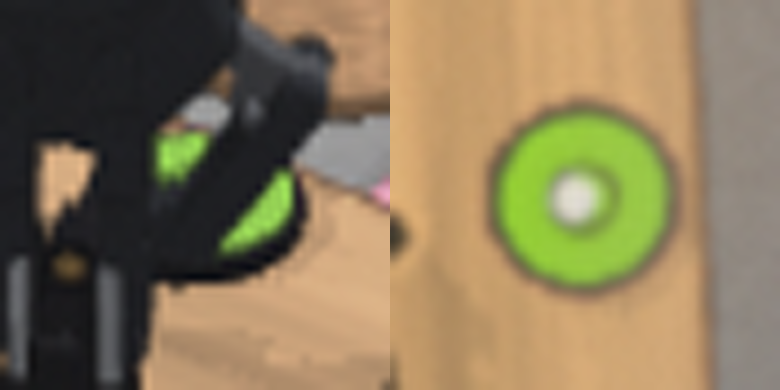

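The bubble at crop (575,198) sits 10 px, or 3.4 mm, hinge-wards of the case centre at (585,197). That leaves about 0.012 to 0.016 rad, or about 35° more.

>>> {"op": "jog_arm", "data": {"rows": [[0,0,0,0,0,-6,1],[0,0,0,0,0,-12,1],[0,0,-0.5,0,0,-18,1],[0,0,-0.5,0,0,-24,1],[0,0,-1,0,0,-30,1],[0.3,0.2,-1,0,0,-35,1],[0.3,0.2,-1,0,0,-35,1],[0.3,0.2,-1,0,0,-35,1],[0.3,0.2,-1,0,0,-35,1],[0.3,0.2,-1,0,0,-35,1]]}}

```text
clock: 11.87
tcp_pos: [0.455, 0.2617, 0.1387]
tcp_rot: [0.655, 3.07, 0.0]
wrist_force: [2.1, -4.4, 2.9]
finger_gap: 0.0142
gripper_force: 59.0
```

```bash
cat >> h.py <<'E'
def bub():
    it,_,_=tilt('top');k=proj('top',[.477,.177,.155]).astype(int)
    c=cv2.resize(it[k[1]-20:k[1]+20,k[0]-20:k[0]+20],(400,400),interpolation=cv2.INTER_CUBIC)
    hsv=cv2.cvtColor(c,cv2.COLOR_BGR2HSV)
    g=((hsv[...,0]>35)&(hsv[...,0]<60)&(hsv[...,1]>120)).astype(np.uint8)
    cn=max(cv2.findContours(g,cv2.RETR_EXTERNAL,cv2.CHAIN_APPROX_NONE)[0],key=cv2.contourArea)
    e=cv2.fitEllipse(cn);hull=cv2.drawContours(np.zeros_like(g),[cn],-1,1,-1)
    b=hull*(hsv[...,1]<110)*(hsv[...,2]>140);m=cv2.moments(b.astype(np.uint8),True)
    o=np.array([m['m10'],m['m01']])/m['m00']-e[0]
    print('face',np.round(e[0],1),np.round(e[1],1),'bubble off px10',o.round(1),'mm(face~53?)')
    return c
E
python3 - <<'E'
from h import *
tilt('side');bub()
print(ctrl.observe()['wrist_force'])
E
```

```text
side slope x,y,z@hinge [ 0.0042 -0.0073  0.1456] 1949
top slope x,y,z@hinge [0.0097 0.0036 0.1451] 1442
face [192.8 203. ] [191.9 194.3] bubble off px10 [ 5.5 -0.3] mm(face~53?)
[ 3.63726023 -4.59980479  2.60561575]
```

```bash
python3 - <<'E'
from h import *
def an(it):
    for zc in (.15,):
        k=proj('top',[.477,.177,zc]).astype(int)
        c=it[k[1]-20:k[1]+20,k[0]-20:k[0]+20].astype(float)
        return an2(cv2.resize(c.astype(np.uint8),(400,400),interpolation=cv2.INTER_CUBIC),10)
def an2(c,s):
    f=c.astype(float);hsv=cv2.cvtColor(c,cv2.COLOR_BGR2HSV)
    g=((hsv[...,0]>30)&(hsv[...,0]<65)&(hsv[...,1]>100)).astype(np.uint8)
    cn=max(cv2.findContours(g,cv2.RETR_EXTERNAL,cv2.CHAIN_APPROX_NONE)[0],key=cv2.contourArea)
    e=cv2.fitEllipse(cn);hull=cv2.drawContours(np.zeros_like(g),[cn],-1,1,-1)
    w=np.clip(f[...,0]-90,0,None)*hull   # blue channel: green face has little
    v,u=np.mgrid[:w.shape[0],:w.shape[1]]
    o=np.array([(w*u).sum(),(w*v).sum()])/w.sum()-e[0]
    return np.round(o/s,3),np.round(np.array(e[1])/s,2),round(w.max())
print('t0',an(cv2.imread('pics/top0.png')))
b=cv2.imread('pics/b1.png')[:,390:];print('b1',an2(b,390/44))
for _ in range(4): print('now',an(look('top')[0]))
im=look('top')[0];k=proj('top',[.477,.177,.15]).astype(int)
cv2.imwrite('pics/b2.png',cv2.resize(im[k[1]-16:k[1]+16,k[0]-16:k[0]+16],(480,480),interpolation=cv2.INTER_CUBIC))
E
```

```text
t0 (array([-3.888,  0.221]), array([19.68, 19.84]), 128)
b1 (array([-0.83 ,  0.014]), array([19.67, 19.93]), 121)
now (array([ 0.477, -0.012]), array([19.72, 19.95]), 122)
now (array([ 0.489, -0.009]), array([19.7 , 19.98]), 122)
now (array([ 0.478, -0.005]), array([19.71, 19.97]), 122)
now (array([ 0.486, -0.006]), array([19.72, 19.97]), 123)
```

View pics/b2.png

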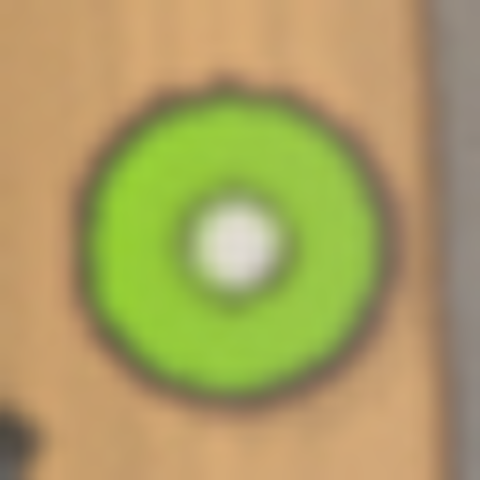

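The bubble at crop (235,243) lies inside the dark ring at (237,245), so the shelf is level. I release the knob and rise.

>>> {"op": "jog_arm", "data": {"rows": [[0,0,0,0,0,0,-0.1],[0,0,0,0,0,0,-0.1],[0,0,0,0,0,0,-0.1],[0,0,0,0,0,0,-0.1],[0,0,-20,0,0,0,-0.1],[0,0,-45,0,0,0,-0.1],[0,0,-75,0,0,0,-0.1],[0,0,-110,0,0,0,-0.1],[0,0,-145,0,0,0,-0.1],[0,0,-145,0,0,0,-0.1]]}}

```text
clock: 13.05
tcp_pos: [0.4572, 0.2641, 0.2905]
tcp_rot: [0.648, 3.064, 0.014]
wrist_force: [1.3, 0.5, 0.9]
finger_gap: 0.047
gripper_force: 0.0
```

```bash
python3 - <<'E'
from h import *
for c in ('side','top'):
    tilt(c);pts(c,['leg_grip','lever_grip','lever_pivot','coaster','leg_foot'])
im,d=look('top');P=cloud('top',d)
m=(d>0)&(abs(P[...,0]-.632)<.05)&(abs(P[...,1]-.12)<.04)&(P[...,2]>.25);print('handle',P[m].mean(0),P[m].min(0),P[m].max(0),m.sum())
s=ctrl.observe();print(s['tcp_pos'],s['joint_positions'])
t=R.from_euler('z',1.6)*R.from_matrix(np.diag([1,-1,-1]))
delta([.632,.12,.275],t)
E
```

```text
side slope x,y,z@hinge [ 0.0037 -0.0069  0.1456] 2320
side leg_grip [([0.6342, 0.1254, 0.2752], 0.61)]
side lever_grip [([0.6127, 0.2379, 0.1985], 0.77), ([0.6336, 0.1286, 0.2752], 0.63)]
side lever_pivot [([0.6314, 0.1514, 0.2089], 0.51), ([0.6127, 0.2403, 0.1974], 0.48)]
side coaster [([0.6324, -0.101, 0.0012], 0.59)]
side leg_foot [([0.7165, 0.2628, 0.1409], 0.23)]
top slope x,y,z@hinge [ 0.0108 -0.0006  0.1448] 1622
top leg_grip [([0.6317, 0.1258, 0.2733], 0.66)]
top lever_grip [([0.6103, 0.2418, 0.2004], 0.49)]
top lever_pivot [([0.6283, 0.1534, 0.2044], 0.72)]
top coaster [([0.6284, -0.0979, -0.0071], 0.65), ([0.6183, 0.1212, 0.0009], 0.63)]
top leg_foot []
handle [0.62816206 0.12837559 0.28065954] [0.59720726 0.11847851 0.26681676] [0.65999966 0.13878196 0.28756018] 178
[0.45357615 0.26186397 0.28265555] [ 4.42890029e-01  1.87171425e-01  1.49382264e+00  4.47195163e-05
  1.46144047e+00 -7.11204514e-01]
shift mm [-220.6  -57.5    7.6] clock 13.7
turn deg [-0.  -0.  64.5]
```

```bash
python3 - <<'E'
from h import *
for c in ('side','top'):
    im,d=look(c);P=cloud(c,d).reshape(-1,3);P=P[d.ravel()>0]
    Q=P[(abs(P[:,2])<.02)&(P[:,0]>.3)&(P[:,0]<.9)&(P[:,1]<.13)&(P[:,1]>-.35)]
    for _ in range(12):
        A=np.c_[Q[:,0]-.6,Q[:,1],np.ones(len(Q))];s=np.linalg.lstsq(A,Q[:,2],rcond=None)[0];r=Q[:,2]-A@s;Q=Q[abs(r)<max(.0015,1.5*r.std())]
    F=P[(P[:,1]>.42)&(P[:,1]<.6)&(P[:,0]>.45)&(P[:,0]<.75)&(abs(P[:,2]-.175)<.012)]
    for _ in range(12):
        A=np.c_[F[:,0]-.6,F[:,1]-.5,np.ones(len(F))];t=np.linalg.lstsq(A,F[:,2],rcond=None)[0];r=F[:,2]-A@t;F=F[abs(r)<max(.0015,1.5*r.std())]
    print(c,'table',s.round(4),len(Q),'fridge top',t.round(4),len(F))
E
```

```text
side table [ 0.0028 -0.0001  0.002 ] 3824 fridge top [ 0.0014 -0.0005  0.1765] 6406
top table [ 0.0004  0.0005 -0.    ] 7845 fridge top [0.0005 0.0019 0.175 ] 2134
```

```bash
cat >> h.py <<'E'
def tilt2(cam,yr=(.165,.322)):
    im,d=look(cam);P=cloud(cam,d);h=cv2.cvtColor(im,cv2.COLOR_BGR2HSV)
    w=((h[...,0]>8)&(h[...,0]<22)&(h[...,1]>70)&(h[...,2]>90)&(d>0)&(abs(P[...,2]-.143)<.012)&(P[...,0]>.41)&(P[...,0]<.80)&(P[...,1]>yr[0])&(P[...,1]<yr[1])).astype(np.uint8)
    w=cv2.erode(w,np.ones((5,5)));Q=P[w>0]
    A=np.c_[Q[:,0]-.6,Q[:,1]-.33,np.ones(len(Q))]
    for _ in range(6):
        s=np.linalg.lstsq(A,Q[:,2],rcond=None)[0];r=Q[:,2]-A@s;k=abs(r)<2.5*r.std();Q=Q[k];A=A[k]
    print(cam,'slope2',s.round(4),len(Q),'rms',r.std().round(5))
E
python3 - <<'E'
from h import *
for c in ('side','top','side','top'): tilt2(c)
E
```

```text
side slope2 [ 0.0013 -0.0025  0.1457] 2377 rms 0.00114
top slope2 [ 0.0005 -0.0034  0.1439] 2422 rms 0.00195
side slope2 [ 0.0019 -0.0031  0.1457] 2375 rms 0.00112
top slope2 [ 0.0007 -0.0041  0.1439] 2480 rms 0.00196
```

```bash
python3 - <<'E'
from h import *
t=R.from_euler('z',1.6)*R.from_matrix(np.diag([1,-1,-1]))
delta([.631,.127,.295],t)
E
```

```text
shift mm [-216.7  -51.6  -11.8] clock 14.0
turn deg [ 0.   0.  64.5]
```

>>> {"op": "jog_arm", "data": {"rows": [[0,0,-12,0,0,6,1],[-25,-6,-12,0,0,13,1],[-60,-14,-12,0,0,20,1],[-95,-22,-12,0,0,27,1],[-130,-31,-12,0,0,34,1],[-165,-40,-12,0,0,41,1],[-195,-47,-12,0,0,48,1],[-217,-52,-12,0,0,55,1],[-217,-52,-12,0,0,61,1],[-217,-52,-12,0,0,64.5,1]]}}

```text
clock: 14.83
tcp_pos: [0.6325, 0.125, 0.2943]
tcp_rot: [-2.198, -2.244, 0.001]
wrist_force: [-0.1, 0.9, -0.3]
finger_gap: -0.0001
gripper_force: 0.0
```

>>> {"op": "jog_arm", "data": {"rows": [[0,0,0,0,0,0,1],[0,0,0,0,0,0,1],[0,0,0,0,0,0,1],[0,0,5,0,0,0,1],[0,0,10,0,0,0,1],[0,0,15,0,0,0,1],[0,0,20,0,0,0,1],[0,0,20,0,0,0,1],[0,0,20,0,0,0,1],[0,0,20,0,0,0,1]]}}

```text
clock: 15.67
tcp_pos: [0.6311, 0.1266, 0.275]
tcp_rot: [-2.19, -2.253, 0.0]
wrist_force: [-0.2, -0.1, -0.0]
finger_gap: -0.0004
gripper_force: 0.0
```

```bash
python3 - <<'E'
from h import *
t=R.from_euler('z',1.6)*R.from_matrix(np.diag([1,-1,-1]))
delta([.631,.127,.264],t)
im,d=look('side');P=cloud('side',d);tc=ctrl.observe()['tcp_pos']
m=(d>0)&(abs(P[...,0]-tc[0])<.03)&(abs(P[...,1]-tc[1])<.03)&(P[...,2]>.24)&(P[...,2]<.35)
h,e=np.histogram(P[m][:,2],np.arange(.24,.35,.005));print([(round(float(a),3),int(n)) for a,n in zip(e,h)])
pts('side',['leg_grip'])
cv2.imwrite('pics/s4.png',cv2.resize(im[80:240,140:300],(560,560)))
E
```

```text
shift mm [ 0.4 -0.1 11. ] clock 15.6667
turn deg [-0.  0. -0.]
[(0.24, 10), (0.245, 11), (0.25, 14), (0.255, 9), (0.26, 10), (0.265, 22), (0.27, 30), (0.275, 39), (0.28, 87), (0.285, 6), (0.29, 0), (0.295, 9), (0.3, 16), (0.305, 22), (0.31, 24), (0.315, 18), (0.32, 23), (0.325, 23), (0.33, 15), (0.335, 19), (0.34, 37)]
side leg_grip [([0.6325, 0.1277, 0.2754], 0.57)]
```

View pics/s4.png

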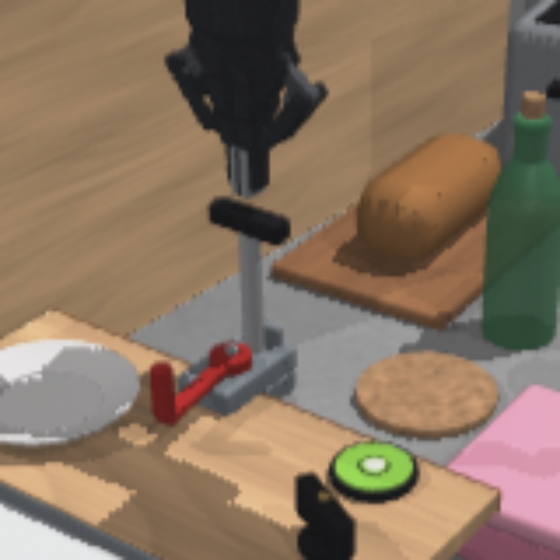

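The shut fingertips at crop (245,185) hang about 10 mm over the T-handle at (250,220), and the bubble at (375,465) is centred. I push down now.

>>> {"op": "jog_arm", "data": {"rows": [[0,0,5,0,0,0,1],[0,0,9,0,0,0,1],[0,0,13,0,0,0,1],[0,0,18,0,0,0,1],[0,0,24,0,0,0,1],[0,0,30,0,0,0,1],[0,0,36,0,0,0,1],[0,0,42,0,0,0,1],[0,0,48,0,0,0,1],[0,0,50,0,0,0,1]]}}

```text
clock: 16.6
tcp_pos: [0.6309, 0.1264, 0.2237]
tcp_rot: [-2.189, -2.252, 0.001]
wrist_force: [0.1, -0.8, 1.6]
finger_gap: -0.0001
gripper_force: 1.0
```

>>> {"op": "jog_arm", "data": {"rows": [[0,0,2,0,0,0,1],[0,0,4,0,0,0,1],[0,0,6,0,0,0,1],[0,0,8,0,0,0,1],[0,0,10,0,0,0,1],[0,0,12,0,0,0,1],[0,0,13,0,0,0,1],[0,0,14,0,0,0,1],[0,0,14,0,0,0,1],[0,0,14,0,0,0,1]]}}

```text
clock: 17.43
tcp_pos: [0.6311, 0.127, 0.2108]
tcp_rot: [-2.189, -2.252, -0.001]
wrist_force: [0.2, 0.4, -0.0]
finger_gap: 0.0002
gripper_force: 0.0
```

```bash
python3 - <<'E'
from h import *
pts('side',['leg_grip']) if 0 else None
look('side');pts('side',['leg_grip','bubble','level_centre']);tilt2('side');print(ctrl.observe()['wrist_force'],ctrl.observe()['tcp_pos'])
E
```

```text
side leg_grip [([0.6337, 0.1254, 0.2239], 0.61), ([0.6022, 0.3387, 0.1263], 0.56)]
side bubble []
side level_centre [([0.4711, 0.175, 0.1554], 0.88), ([0.6038, 0.3327, 0.1425], 0.4)]
side slope2 [ 0.0012 -0.0024  0.1456] 2385 rms 0.00117
[-0.78432453  0.7805694  -0.35914639] [0.63109603 0.12677939 0.21101261]
```

>>> {"op": "jog_arm", "data": {"rows": [[0,0,0.7,0,0,0,1],[0,0,1.4,0,0,0,1],[0,0,2.1,0,0,0,1],[0,0,2.8,0,0,0,1],[0,0,3.5,0,0,0,1],[0,0,4.2,0,0,0,1],[0,0,5,0,0,0,1],[0,0,5.6,0,0,0,1],[0,0,6,0,0,0,1],[0,0,6,0,0,0,1]]}}

```text
clock: 18.52
tcp_pos: [0.6312, 0.1266, 0.205]
tcp_rot: [-2.19, -2.253, -0.0]
wrist_force: [0.8, 0.3, 0.4]
finger_gap: 0.0002
gripper_force: 0.5
```

>>> {"op": "jog_arm", "data": {"rows": [[0,0,0.3,0,0,0,1],[0,0,0.6,0,0,0,1],[0,0,0.9,0,0,0,1],[0,0,1.2,0,0,0,1],[0,0,1.5,0,0,0,1],[0,0,1.8,0,0,0,1],[0,0,2.1,0,0,0,1],[0,0,2.4,0,0,0,1],[0,0,2.4,0,0,0,1],[0,0,2.4,0,0,0,1]]}}

```text
clock: 19.35
tcp_pos: [0.6312, 0.1266, 0.2029]
tcp_rot: [2.19, 2.253, 0.001]
wrist_force: [-0.7, 2.2, 2.7]
finger_gap: -0.0001
gripper_force: 1.6
```

>>> {"op": "jog_arm", "data": {"rows": [[0,0,0.3,0,0,0,1],[0,0,0.6,0,0,0,1],[0,0,0.9,0,0,0,1],[0,0,1.2,0,0,0,1],[0,0,1.5,0,0,0,1],[0,0,1.8,0,0,0,1],[0,0,2,0,0,0,1],[0,0,2,0,0,0,1],[0,0,2,0,0,0,1],[0,0,2,0,0,0,1]]}}

```text
clock: 20.18
tcp_pos: [0.6313, 0.1267, 0.2029]
tcp_rot: [2.189, 2.252, 0.003]
wrist_force: [-2.8, 1.9, 11.2]
finger_gap: -0.0001
gripper_force: 5.7
```

>>> {"op": "jog_arm", "data": {"rows": [[0,0,0.5,0,0,0,1],[0,0,1,0,0,0,1],[0,0,1.5,0,0,0,1],[0,0,1.5,0,0,0,1],[0,0,1.5,0,0,0,1],[0,0,1.5,0,0,0,1],[0,0,1.5,0,0,0,1],[0,0,1.5,0,0,0,1],[0,0,1.5,0,0,0,1],[0,0,1.5,0,0,0,1]]}}

```text
clock: 21.02
tcp_pos: [0.6314, 0.1267, 0.2028]
tcp_rot: [2.188, 2.251, 0.004]
wrist_force: [-5.0, 0.5, 16.8]
finger_gap: -0.0001
gripper_force: 8.6
```

>>> {"op": "jog_arm", "data": {"rows": [[0,0,-10,0,0,0,1],[0,0,-40,0,0,0,1],[0,0,-75,0,0,0,1],[0,0,-75,0,0,5,0],[0,0,-75,0,0,5,0],[0,0,-75,0,0,0,0],[0,0,-75,0,0,0,0],[0,0,-75,0,0,0,0],[0,0,-75,0,0,0,0],[0,0,-75,0,0,0,0]]}}

```text
clock: 21.85
tcp_pos: [0.6306, 0.1264, 0.2731]
tcp_rot: [-2.19, -2.251, 0.003]
wrist_force: [0.3, -0.4, -0.7]
finger_gap: 0.0424
gripper_force: 0.0
```

```bash
python3 - <<'E'
from h import *
for c in ('side','top'):
    tilt2(c);pts(c,['leg_grip','lever_grip','lever_pivot'])
im,d=look('side');P=cloud('side',d);h=cv2.cvtColor(im,cv2.COLOR_BGR2HSV)
m=((h[...,0]<6)|(h[...,0]>174))&(h[...,1]>150)&(d>0)&(P[...,2]>.185)&(P[...,2]<.23)&(abs(P[...,0]-.6)<.06)&(abs(P[...,1]-.23)<.04)
print('post',P[m].mean(0),P[m].min(0),P[m].max(0),m.sum())
t=R.from_euler('z',1.777)*R.from_matrix(np.diag([1,-1,-1]))
delta([.6115,.2385,.164],t);print(ctrl.observe()['joint_positions'])
E
```

```text
side slope2 [ 0.001  -0.0031  0.1456] 2329 rms 0.00118
side leg_grip [([0.6324, 0.1267, 0.2152], 0.54), ([0.4567, 0.2619, 0.1419], 0.37)]
side lever_grip []
side lever_pivot [([0.6315, 0.1544, 0.2015], 0.72)]
top slope2 [ 0.0006 -0.0058  0.1437] 1105 rms 0.002
top leg_grip [([0.6305, 0.1245, 0.2141], 0.63), ([0.3882, -0.2192, 0.0027], 0.38), ([0.609, 0.1494, 0.1426], 0.18)]
top lever_grip [([0.6106, 0.2423, 0.201], 0.71), ([0.6294, 0.1305, 0.0039], 0.29)]
top lever_pivot [([0.6307, 0.1578, 0.1991], 0.65), ([0.7175, 0.0074, -0.0015], 0.36)]
post [0.61132075 0.24692865 0.20180453] [0.60502079 0.23956087 0.18522411] [0.61931017 0.25274796 0.21691261] 75
shift mm [112.5 -16.4 110.3] clock 22.3
turn deg [  0.    0.  -10.2]
[ 1.32296918e-01  3.66965609e-01  1.25652153e+00 -3.67596704e-05
  1.51801668e+00  1.03910486e-01]
```

>>> {"op": "jog_arm", "data": {"rows": [[30,-4,0,0,0,-4,0],[65,-9,0,0,0,-8,0],[100,-14,0,0,0,-10,0],[114,-16.5,0,0,0,-10,0],[114,-16.5,20,0,0,-10,0],[114,-16.5,40,0,0,-10,0],[114,-16.5,60,0,0,-10,0],[114,-16.5,60,0,0,-10,0],[114,-16.5,60,0,0,-10,0],[114,-16.5,60,0,0,-10,0]]}}

```text
clock: 23.13
tcp_pos: [0.6121, 0.24, 0.2153]
tcp_rot: [1.985, 2.434, 0.002]
wrist_force: [0.8, -1.0, 0.7]
finger_gap: 0.0427
gripper_force: 0.0
```

```bash
python3 - <<'E'
from h import *
t=R.from_euler('z',1.777)*R.from_matrix(np.diag([1,-1,-1]))
delta([.6115,.240,.166],t)
E
```

```text
shift mm [ 0.1 -0.6 49.3] clock 23.1333
turn deg [ 0.1 -0.  -0.2]
```

>>> {"op": "jog_arm", "data": {"rows": [[0,0,10,0,0,0,0],[0,0,20,0,0,0,0],[0,0,30,0,0,0,0],[0,0,40,0,0,0,0],[0,0,48,0,0,0,0],[0,0,48,0,0,0,0],[0,0,48,0,0,0,0],[0,0,48,0,0,0,0],[0,0,48,0,0,0,0],[0,0,48,0,0,0,0]]}}

```text
clock: 23.97
tcp_pos: [0.6118, 0.2402, 0.1669]
tcp_rot: [1.985, 2.434, 0.002]
wrist_force: [-0.4, 0.8, 0.2]
finger_gap: 0.0425
gripper_force: 0.0
```

>>> {"op": "jog_arm", "data": {"rows": [[0,0,0,0,0,0,1],[0,0,0,0,0,0,1],[0,0,0,0,0,0,1],[0,0,0,0,0,0,1],[0,0,0,0,0,0,1],[0,0,0,0,0,0,1],[0,0,0,0,0,0,1],[0,0,0,0,0,0,1],[0,0,0,0,0,0,1],[0,0,0,0,0,0,1]]}}

```text
clock: 24.8
tcp_pos: [0.6118, 0.2403, 0.1668]
tcp_rot: [1.985, 2.435, 0.002]
wrist_force: [0.1, 1.3, 5.5]
finger_gap: 0.0142
gripper_force: 58.5
```

```bash
python3 - <<'E'
from h import *
s=ctrl.observe();Rt=R.from_rotvec(s['tcp_rot']);p=np.array(s['tcp_pos']);c=np.array([.6305,.1527,p[2]])
v=p-c;print(np.linalg.norm(v),np.arctan2(-v[0],v[1])-.02)
for a in np.radians(np.arange(6,67,6)): print(round(np.degrees(a)),Rt.inv().apply(R.from_euler('z',a).apply(v)-v).round(4)*1000)
E
```

```text
0.0895904880132967 0.19018229758427305
6 [-0.6 -9.4 -0. ]
12 [ -2.1 -18.6  -0. ]
18 [ -4.6 -27.7  -0. ]
24 [ -8.  -36.4  -0.1]
30 [-12.3 -44.7  -0.1]
36 [-17.5 -52.5  -0.1]
42 [-23.4 -59.8  -0.1]
48 [-30.1 -66.4  -0.1]
54 [-37.5 -72.2  -0.1]
60 [-45.4 -77.3  -0.1]
66 [-53.7 -81.5  -0.1]
```

>>> {"op": "jog_arm", "data": {"rows": [[-0.6,-9.4,0,0,0,-6,1],[-2.1,-18.6,0,0,0,-12,1],[-4.6,-27.7,0,0,0,-18,1],[-8,-36.4,0,0,0,-24,1],[-12.3,-44.7,0,0,0,-30,1],[-17.5,-52.5,0,0,0,-36,1],[-23.4,-59.8,0,0,0,-42,1],[-30.1,-66.4,0,0,0,-48,1],[-37.5,-72.2,0,0,0,-54,1],[-37.5,-72.2,0,0,0,-54,1]]}}

```text
clock: 25.63
tcp_pos: [0.5481, 0.1881, 0.1669]
tcp_rot: [0.656, 3.071, 0.001]
wrist_force: [0.0, 2.0, 4.9]
finger_gap: 0.0142
gripper_force: 58.8
```

```bash
python3 - <<'E'
from h import *
s=ctrl.observe();Rt=R.from_rotvec(s['tcp_rot']);p=np.array(s['tcp_pos']);c=np.array([.6305,.1527,p[2]])
v=p-c;print(np.linalg.norm(v),np.arctan2(-v[0],v[1])-.02,s['finger_gap'],s['wrist_force'])
for a in np.radians([4,8,10,12]): print(round(np.degrees(a)),Rt.inv().apply(R.from_euler('z',a).apply(v)-v).round(4)*1000)
tilt2('side');pts('side',['lever_grip'])
E
```

```text
0.08965916421425749 1.1449250803955198 0.01420376781928813 [0.00853875 2.04974583 4.92259292]
4 [-0.3 -6.3 -0. ]
8 [ -1.1 -12.5  -0. ]
10 [ -1.6 -15.5  -0. ]
12 [ -2.2 -18.6  -0. ]
side slope2 [ 0.0009 -0.0027  0.1456] 2350 rms 0.00119
side lever_grip [([0.5487, 0.1853, 0.2005], 0.66), ([0.6318, 0.1528, 0.2038], 0.42)]
```

Lever at about 1.14 rad; on to the stop.

>>> {"op": "jog_arm", "data": {"rows": [[-0.1,-3.1,0,0,0,-2,1],[-0.3,-6.3,0,0,0,-4,1],[-0.6,-9,0,0,0,-6,1],[-1.1,-12.5,0,0,0,-8,1],[-1.4,-14,0,0,0,-9,1],[-1.4,-14,0,0,0,-9,1],[-1.4,-14,0,0,0,-9,1],[-1.4,-14,0,0,0,-9,1],[-1.4,-14,0,0,0,-9,1],[-1.4,-14,0,0,0,-9,1]]}}

```text
clock: 26.57
tcp_pos: [0.544, 0.1759, 0.1669]
tcp_rot: [0.419, 3.113, 0.002]
wrist_force: [-0.7, 1.6, 6.2]
finger_gap: 0.014
gripper_force: 59.0
```

>>> {"op": "jog_arm", "data": {"rows": [[0,0,0,0,0,0,0],[0,0,0,0,0,0,0],[0,0,0,0,0,0,0],[0,0,0,0,0,0,0],[0,0,-15,0,0,0,0],[0,0,-40,0,0,0,0],[0,0,-75,0,0,0,0],[0,0,-110,0,0,0,0],[0,0,-130,0,0,0,0],[0,0,-130,0,0,0,0]]}}

```text
clock: 27.4
tcp_pos: [0.5466, 0.176, 0.3017]
tcp_rot: [0.419, 3.104, 0.005]
wrist_force: [0.6, -0.1, 0.1]
finger_gap: 0.0432
gripper_force: 0.0
```

```bash
python3 - <<'E'
from h import *
tilt2('top');pts('top',['lever_grip']);im,d=look('side');tilt2('side');pts('side',['leg_grip','lever_grip','lever_pivot'])
cv2.imwrite('pics/s5.png',cv2.resize(im[80:250,100:340],(790,560)))
E
```

```text
top slope2 [-0.0007 -0.0018  0.144 ] 1490 rms 0.00192
top lever_grip []
side slope2 [ 0.0009 -0.0025  0.1456] 2481 rms 0.00117
side leg_grip [([0.6347, 0.1266, 0.2167], 0.79), ([0.602, 0.342, 0.1243], 0.56)]
side lever_grip [([0.6012, 0.3388, 0.1262], 0.33)]
side lever_pivot [([0.6304, 0.1535, 0.2018], 0.61)]
```

View pics/s5.png

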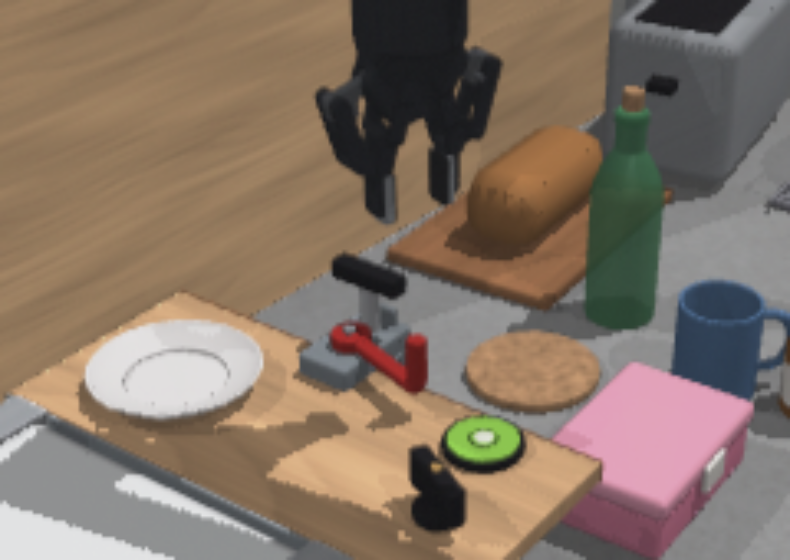

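The lever post at crop (416,360) is swung along the front edge. The T-handle at (368,275) is down, the bubble at (484,438) is centred, and the gripper is clear of everything. I hand the job in.

```bash
python3 -c "
from workcell import ctrl
print(ctrl.finish_job())"
```

```text
the job is handed in; nothing more can be done
None
```

The job is handed in, and no verdict came back: by my measurements the shelf is level to about 0.003 rad, the leg's foot stands on the small coaster, and the lever is at about 1.29 rad (locked); the fingertips sat 38 mm behind where the tool description puts them, so my first knob grasp closed on air and I corrected for it.

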